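Sort the packing-table leftovers into their trays

TASK

Tidy the packing table by sorting the mixed things into the three trays: the red ribbon roll flat in the green tray, the ink pad flat in the blue tray with the hand stamp standing upright centred on it, and the ring biscuit lying flat in the yellow tray. Leave the tape measure and the glue stick standing where they are.

Things in the scene. Friction and masses are not known exactly. Their poses are not given: they have to be found in the camera images.
- red_roll: small roll of red ribbon lying flat, a round disc 60 mm across and 16 mm high, about 30 g. Origin: centre of its underside, z up. Its middle is solid: grasp across the outside.
- ink_pad: flat black stamp ink pad, closed, with a pale label on its flat top: 57 mm (x) x 87 mm (y) x 17 mm high. Origin: centre of its underside, z up. Grasp across the 57 mm.
- stamp: hand stamp, upright: black block 30 mm (x) x 50 mm (y) x 30 mm high with a turned brown wooden handle, about 28 mm across at its widest, rising from the middle of the block to 87 mm. Origin: centre of its underside, z up. Grasp the handle about 55 to 65 mm up; most grippers cannot reach down to the block past it.
- biscuit: pale golden-brown ring biscuit in a tight clear wrapper, lying flat: a rigid disc about 62 mm across and 13 mm high with rounded edges (two thin see-through wrapper ends stand out 4 mm farther and can be passed through); its middle is solid. Origin: centre of its underside, z up. Grasp across the outside.
- green_tray: open tray of green plastic, for ribbon; outside 130 mm (x) x 112 mm (y), inside 124 x 106 mm, walls 15 mm high, floor 3 mm thick; fixed. Origin: centre of its underside on the table (its floor is at z = 0.003), x and y along its sides, z up. Most finger room is along its longer x. Grey holder with blank card on its -x wall. The trays differ only in colour.
- blue_tray: open tray of blue plastic, for the stamp and its ink pad; outside 130 mm (x) x 112 mm (y), inside 124 x 106 mm, walls 15 mm high, floor 3 mm thick; fixed. Origin: centre of its underside on the table (its floor is at z = 0.003), x and y along its sides, z up. Most finger room is along its longer x. Grey holder with blank card on its -x wall. The trays differ only in colour.
- yellow_tray: open tray of yellow plastic, for the biscuit; outside 130 mm (x) x 112 mm (y), inside 124 x 106 mm, walls 15 mm high, floor 3 mm thick; fixed. Origin: centre of its underside on the table (its floor is at z = 0.003), x and y along its sides, z up. Most finger room is along its longer x. Grey holder with blank card on its -x wall. The trays differ only in colour.
- tape_measure: bystander: yellow tape measure standing on edge, 32 mm (x) x 69 mm (y) x 58 mm high. Origin: underside, under the middle of its thickness. Not to be moved.
- glue_stick: bystander: orange and white glue stick standing upright, 26 mm across, 97 mm high, easily tipped. Origin: centre of its underside. Not to be moved.

How it is judged (in metres and radians):
At the end, for the whole second after the job is handed in: Red roll on the floor of the green tray, ink pad on the floor of the blue tray and biscuit on the floor of the yellow tray, each wholly inside the walls; stamp upright on the ink pad, centred within 15 mm; all within 0.12 rad of level, at rest and released (z of red_roll in the frame of green_tray between 0 and 0.007 m and x of red_roll in the frame of green_tray between -0.045 and 0.045 m and y of red_roll in the frame of green_tray between -0.045 and 0.045 m and z of ink_pad in the frame of blue_tray between 0 and 0.007 m and x of ink_pad in the frame of blue_tray between -0.045 and 0.045 m and y of ink_pad in the frame of blue_tray between -0.045 and 0.045 m and z of biscuit in the frame of yellow_tray between 0 and 0.007 m and x of biscuit in the frame of yellow_tray between -0.045 and 0.045 m and y of biscuit in the frame of yellow_tray between -0.045 and 0.045 m and horizontal distance between stamp and ink_pad below 0.015 m and z of stamp in the frame of ink_pad between 0.014 and 0.022 m and angle between each of red_roll, ink_pad, stamp, biscuit's own z axis and vertical below 0.12 rad and linear speed of each of red_roll, ink_pad, stamp, biscuit below 0.02 m/s and angular speed of each of red_roll, ink_pad, stamp, biscuit below 0.2 rad/s and contact force between each of red_roll, ink_pad, stamp, biscuit and the fingers below 0.05 N); the robot touches nothing.
It fails at once if the tape measure is moved more than 25 mm or tipped over (distance of tape_measure from where it was at the start of the episode above 0.025 m or angle between tape_measure's own z axis and vertical above 0.5 rad).
It fails at once if the glue stick is moved more than 25 mm or tipped over (distance of glue_stick from where it was at the start of the episode above 0.025 m or angle between glue_stick's own z axis and vertical above 0.5 rad).
It also fails if it takes over 96 s, if anything falls off the work surface, if the arm or the gripper's body presses on something with over 40 N, if the wrist force passes 120 N, or if a joint passes its speed limit or range.

ROBOT

A 6-joint arm with a two-finger parallel gripper is mounted at the origin on the work surface; the furniture and walls round the work are solid. World frame = base frame: x ahead of the robot, y to its left, z up, the work surface at z = 0. Lengths are in mm, angles in rad, forces in N, time in s.
With the tool pointing down it reaches from about 425 to 925 mm from the base axis. Payload 12.5 kg.
Tool frame: the origin (TCP) lies between the finger pads; the fingertips stand 17 mm ahead of it and the grasp point (between the pads) lies 2 mm behind it (r.finger_overhang is the distance from the TCP to the fingertips, in mm); z points along the fingers, y is the direction in which the jaws open and shut (so a half turn about z gives the same grasp; the last joint's range is limited). The gripper opens to 85 mm and grips with 20 to 120 N. Pads are 22 mm wide; open, the fingers measure 114 mm over their backs; the gripper's body (76 mm by 85 mm) begins 54 mm behind the grasp point. The pads swing forward as they close: fully open they stand 13 mm farther back than shut.
Start: joints at [1.13, 0.491, 1.559, -0, 1.092, -0.106], TCP at [205.347, 590.322, 210.927] pointing down, gripper open.
Joint ranges: [-3.1, 3.1], [-0.84, 2.19], [0.05, 2.79], [-1.13, 4.28], [0.06, 2.93], [-2.69, 2.69]. Speed limits (rad/s): [2.22, 2.22, 2.79, 3.14, 3.14, 3.14].

INTERFACE

Orientations are given as a unit quaternion [x, y, z, w].
In Python, from bench import r gives the robot as it stands. The module is installed in compiled form; this text tells all that it offers.
- The arm moves only by the tool arm_command, never from a script. Its arguments are lists of equal length, an entry for each row: "slide": the shift along the tool's x, y, z each as a share of 0.4 m, from -1 to 1, a list of three; "roll": the turn about the tool's z as a share of 180 degrees, from -1 to 1. A call has 1 to 12 rows; each row is the pose to reach, as a shift and turn from the pose commanded when the call began, along the tool's axes at that moment, turning the shorter way round; what a row does not reach only later rows make up. A row lasts 1/8 s, in which the tool goes at most 62.5 mm and 10.7 degrees, less where a joint would pass 70% of its speed; a pose out of reach is approached as far as the arm can. A call with a number of a shift or a turn outside -1 to 1 is refused whole. A call with a gripper value outside its range is refused whole. "claw" is the closure, from -1 (fully open) to 1 (shut), set as the call begins (left out, the last holds). The fingers move at their own pace and stop on an object; the grip force is fixed at half the most. Time passes only in rows, so rows that repeat a pose let the fingers close. It gives the time, the measured TCP pose, the force and the opening at its end, in the units of the state.
- r.sense(): the state, without advancing time (a new reading comes with each control period).
- r.read_camera(name): name is "scene" or "top" or "wrist"; returns (picture, depth): 480x640x3 uint8, red, green, blue; 480x640 float32, mm along the optical axis (not along the pixel's ray), 0 where there is no reading.
- r.get_calibration(name): a dict with "mtx" (3x3 intrinsics, pixels), "distortion" ([k1, k2, p1, p2, k3] as OpenCV has them; the pictures are not rectified), "camera_from_world" (4x4, takes a point from world to camera coordinates); the wrist camera has in their place "T_tool_cam" (4x4, takes a point from camera to tool coordinates, whose origin is the TCP and whose axes are the flange's). Camera axes: x right, y down, z forward; pixel columns grow to the right and rows downward; lengths in mm; the calibration is good to about 2 mm. A picture is of the moment at which its call begins: read the wrist's pose just before it. get_calibration takes no time and is no camera call.
- r.hand_in(): hands the job in, once; it reports no verdict.
The state is a dict: "time": time; "joint_positions": joint angles; "joint_vel": joint speeds; "joint_torque": joint torques, N m; "tool_pos": TCP position; "orientation": TCP orientation; "contact_force": force on the tool from outside, world axes, zero at the start; "ft_torque": the same for the moment, N m; "width": finger opening in mm.
Only numpy, scipy, OpenCV 4.12 (cv2) and the standard library are available. Lean on these libraries where they do the work, as an engineer would, in place of code of your own. Each camera call takes 0.05 s, during which the arm holds its last target.

## Working session

There is one attempt and no reset: what is moved stays moved. The work goes in short steps, Python scripts to look and compute and a tool call to move; the robot and the scene stay as the last step left them, time stands still between calls to the robot, and variables do not carry over. Pictures are saved under pics/ and viewed, and the job is handed in when it is done.

Besides the shell and the picture viewer there is one more tool, called after ">>>" as a command line: name --pt "numbers of a row" for each row, then --argument value for the rest. arm_command: Moves the arm, as the interface text tells. Its arguments: {"type":"object","properties":{"slide":{"type":"array","items":{"type":"array","items":{"type":"number","minimum":-1,"maximum":1}}},"roll":{"type":"array","items":{"type":"number","minimum":-1,"maximum":1}},"claw":{"type":"number"}},"required":["slide","roll"]}

```bash
mkdir -p pics; python3 - <<'E'
from bench import r
import cv2,numpy as np
s=r.sense();print({k:np.round(v,3) for k,v in s.items()}, r.finger_overhang)
for n in ["scene","top","wrist"]:
    p,d=r.read_camera(n);cv2.imwrite(f"pics/a_{n}.png",p[:,:,::-1]);np.savez(f"a_{n}.npz",p=p,d=d)
    c=r.get_calibration(n);print(n,{k:np.round(v,3).tolist() for k,v in c.items()})
E
```

```text
{'time': np.float64(0.0), 'joint_positions': array([ 1.13 ,  0.492,  1.559, -0.   ,  1.092, -0.106]), 'joint_vel': array([ 0.   ,  0.   ,  0.   , -0.001, -0.001,  0.   ]), 'joint_torque': array([ 2.0000e-03, -6.1845e+01, -2.6161e+01, -0.0000e+00,  4.0000e-03,
        0.0000e+00]), 'tool_pos': array([205.213, 590.073, 210.343]), 'orientation': array([ 0.167,  0.986, -0.001, -0.   ]), 'contact_force': array([ 0.333, -0.533,  0.89 ]), 'ft_torque': array([0.036, 0.03 , 0.03 ]), 'width': np.float64(85.839)} 17.0
scene {'mtx': [[437.553, 0.0, 321.462], [0.0, 437.553, 241.694], [0.0, 0.0, 1.0]], 'distortion': [-0.026, 0.0, 0.0, 0.0, 0.0], 'camera_from_world': [[-0.855, -0.519, -0.007, 389.32], [-0.34, 0.57, -0.748, 270.795], [0.392, -0.637, -0.664, 605.328], [0.0, 0.0, 0.0, 1.0]]}
top {'mtx': [[452.397, 0.0, 321.978], [0.0, 452.397, 242.759], [0.0, 0.0, 1.0]], 'distortion': [-0.037, 0.0, 0.0, 0.0, 0.0], 'camera_from_world': [[0.003, -1.0, 0.014, -121.556], [-0.992, -0.005, -0.122, 506.289], [0.122, -0.014, -0.992, 811.44], [0.0, 0.0, 0.0, 1.0]]}
wrist {'mtx': [[400.289, 0.0, 322.899], [0.0, 400.289, 242.185], [0.0, 0.0, 1.0]], 'distortion': [-0.09, 0.0, 0.0, 0.0, 0.0], 'T_tool_cam': [[0.0, -0.965, -0.261, 66.035], [1.0, 0.0, 0.0, -0.72], [-0.0, -0.261, 0.965, -162.333], [0.0, 0.0, 0.0, 1.0]]}
```

View pics/a_top.png

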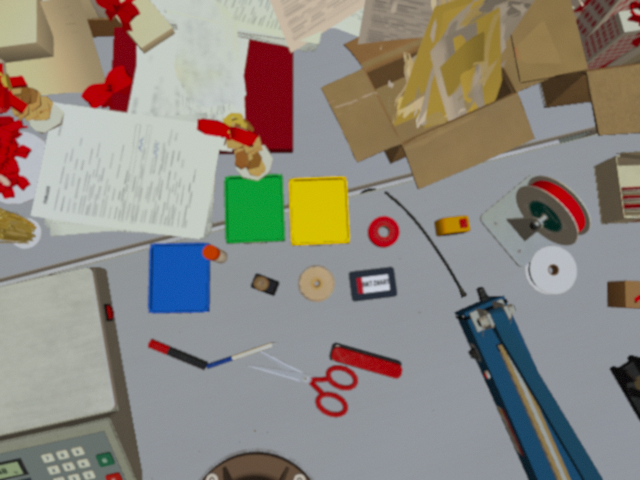

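View pics/a_scene.png

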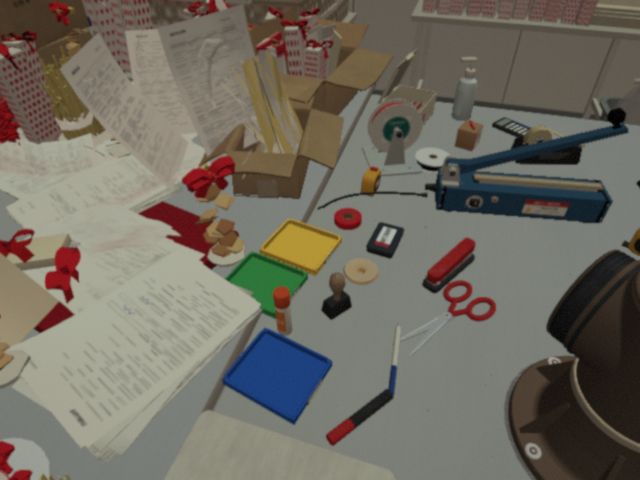

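View pics/a_wrist.png

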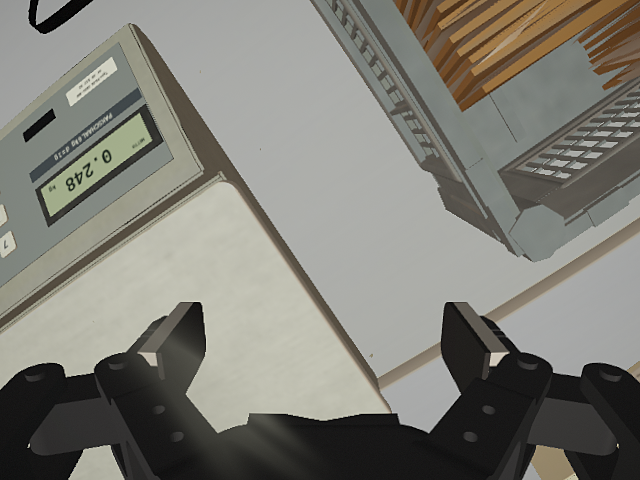

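The top view shows the whole work area: green tray (255,210), yellow tray (319,211), blue tray (180,278), red roll (383,231), ink pad (373,284), stamp (264,284), biscuit (316,283), tape measure (453,225) and glue stick (210,253). The glue stick stands next to the green and blue trays.

```bash
cat > h.py <<'E'
import numpy as np,cv2
from bench import r
from scipy.spatial.transform import Rotation as R
def cam(n,s=None):
    c=r.get_calibration(n);K=np.array(c["mtx"]);D=np.array(c["distortion"])
    if n=="wrist":
        T=np.eye(4);T[:3,:3]=R.from_quat(s["orientation"]).as_matrix();T[:3,3]=s["tool_pos"]
        W=T@np.array(c["T_tool_cam"])
    else: W=np.linalg.inv(np.array(c["camera_from_world"]))
    return K,D,W
def cast(C,px,z):
    K,D,W=C
    u=cv2.undistortPoints(np.array(px,float).reshape(-1,1,2),K,D).reshape(-1,2)
    d=np.c_[u,np.ones(len(u))]@W[:3,:3].T;o=W[:3,3]
    return o+d*((z-o[2])/d[:,2])[:,None]
def cloud(C,depth):
    K,D,W=C;h,w=depth.shape
    g=np.stack(np.meshgrid(np.arange(w),np.arange(h)),-1).reshape(-1,1,2).astype(float)
    u=cv2.undistortPoints(g,K,D).reshape(-1,2)
    p=np.c_[u,np.ones(len(u))]*depth.reshape(-1,1)
    return (p@W[:3,:3].T+W[:3,3]).reshape(h,w,3)
def big(m):
    c,_=cv2.findContours(m.astype(np.uint8),cv2.RETR_EXTERNAL,cv2.CHAIN_APPROX_NONE)
    return max(c,key=cv2.contourArea)
def rect(C,cont,z):
    P=cast(C,cont,z)[:,:2].astype(np.float32)
    return cv2.minAreaRect(P)
E
python3 - <<'E'
from h import *
f=np.load("a_top.npz");p,d=f["p"],f["d"];C=cam("top")
print("cam",C[2][:3,3])
X=cloud(C,d);print("table z",X[340,450],X[320,230])
hsv=cv2.cvtColor(p,cv2.COLOR_RGB2HSV);H,S,V=[hsv[...,i].astype(int) for i in range(3)]
def roi(x0,y0,x1,y1):
    m=np.zeros(H.shape,bool);m[y0:y1,x0:x1]=1;return m
red=((H<8)|(H>172))&(S>120)
M={"green":(roi(215,165,290,250)&(H>45)&(H<80)&(S>120),15),
"yellow":(roi(285,170,355,250)&(H>20)&(H<35)&(S>130),15),
"blue":(roi(140,235,218,320)&(H>100)&(H<130)&(S>120),15),
"roll":(roi(360,205,410,255)&red,16),
"pad":(roi(340,258,405,308)&((V<80)|(S>150)),17),
"bisc":(roi(292,258,340,306)&(S>60),13),
"stamp":(roi(245,265,283,300)&(V<75),30),
"glue":(roi(198,240,232,268)&(H<15)&(S>150),97),
"tape":(roi(430,210,475,242)&(S>130),58)}
for k,(m,z) in M.items():
    c=big(m);rc=rect(C,c,z);Q=X[m];Q=Q[np.abs(Q[:,2]-z)<6]
    print(k,"px",np.round(cv2.minAreaRect(c)[0]),"rect",np.round(rc[0],1),np.round(rc[1],1),round(rc[2],1),"zmax",X[m][:,2].max().round(1),"topface n",len(Q),np.round(cv2.minAreaRect(Q[:,:2].astype(np.float32))[:2],1).tolist() if len(Q)>5 else "")
m=roi(245,265,283,300);Q=X[m];Q=Q[Q[:,2]>55];print("handle",len(Q),np.median(Q,0),Q.min(0),Q.max(0))
Q=X[m];Q=Q[(Q[:,2]>22)&(Q[:,2]<36)];print("block",cv2.minAreaRect(Q[:,:2].astype(np.float32)))
E
python3 -c "
import cv2
p=cv2.imread('pics/a_top.png')[160:330,140:480];cv2.imwrite('pics/a_crop.png',cv2.resize(p,None,fx=2.3,fy=2.3,interpolation=2))"
```

```text
cam [ 403.69061722 -107.71639029  868.89070098]
table z [ 325.56898886 -364.34073327   -1.35525309] [362.31697304  54.17470528  -0.90739598]
green px [254. 208.] rect [575.7  11.4] [130.5 112.1] 2.8 zmax 868.9 topface n 432 [[575.8, 11.5], [130.6, 112.3]]
yellow px [319. 210.] rect [ 572.1 -112.9] [131.4 113.3] 2.7 zmax 868.9 topface n 510 [[572.7, -112.8], [131.7, 113.1]]
blue px [178. 278.] rect [442. 150.] [130.4 114.3] 1.2 zmax 868.9 topface n 483 [[442.3, 150.7], [130.6, 114.7]]
roll px [383. 231.] rect [ 531.7 -236.6] [58.  57.7] 44.7 zmax 20.2 topface n 644 [[532.1, -236.8], [57.6, 58.8]]
pad px [372. 284.] rect [ 432.  -214.7] [53.6 83.3] 7.2 zmax 20.6 topface n 705 [[432.0, -214.9], [53.7, 83.6]]
bisc px [316. 284.] rect [ 431.8 -109.5] [62.1 62.3] 0.3 zmax 868.9 topface n 819 [[432.3, -109.1], [62.7, 61.3]]
stamp px [271. 286.] rect [425.8 -24.8] [22.3 26.7] 72.0 zmax 78.7 topface n 105 [[430.6, -12.3], [41.6, 22.6]]
glue px [211. 253.] rect [481.   71.6] [25.9 22.8] 46.1 zmax 868.9 topface n 154 [[482.8, 72.9], [23.1, 22.5]]
tape px [452. 225.] rect [ 537.6 -356.9] [30.6 62. ] 7.4 zmax 868.9 topface n 302 [[540.4, -365.6], [28.3, 45.7]]
handle 196 [429.91784748 -13.53868032  81.52012339] [ 403.69061722 -107.71639029   61.91232894] [4.44580933e+02 6.88480037e-01 8.68890701e+02]
block ((430.7695007324219, -11.802780151367188), (42.80729293823242, 23.075458526611328), 69.18759155273438)
```

View pics/a_crop.png

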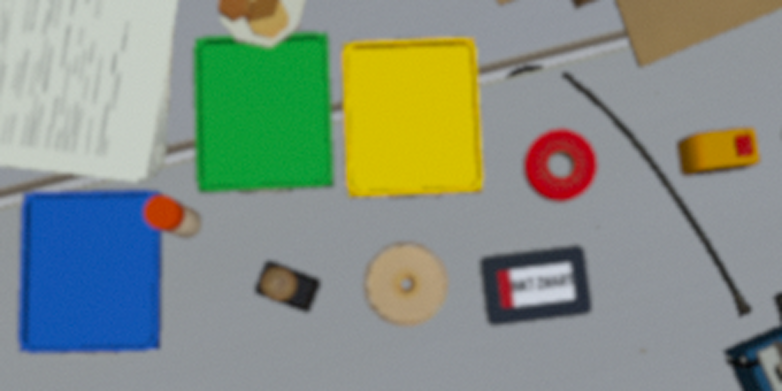

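>>> arm_command --pt "-0.95 -0.8 -0.12" --pt "-0.95 -0.8 -0.12" --pt "-0.95 -0.8 -0.12" --pt "-0.95 -0.8 -0.12" --pt "-0.95 -0.8 -0.12" --pt "-0.95 -0.8 -0.12" --pt "-0.95 -0.8 -0.12" --pt "-0.95 -0.8 -0.12" --pt "-0.95 -0.8 -0.12" --pt "-0.95 -0.8 -0.12" --pt "-0.95 -0.8 -0.12" --pt "-0.95 -0.8 -0.12" --roll '[0.393,0.393,0.393,0.393,0.393,0.393,0.393,0.393,0.393,0.393,0.393,0.393]' --claw -0.5

```text
time: 1.65
tool_pos: [458.6, 164.2, 258.9]
orientation: [0.706, 0.708, -0.0, -0.0]
contact_force: [-0.6, -0.5, 0.1]
width: 64.0
```

>>> arm_command --pt "-0.95 -0.065 0.2" --pt "-0.95 -0.065 0.2" --pt "-0.95 -0.065 0.2" --pt "-0.95 -0.065 0.2" --pt "-0.95 -0.065 0.2" --pt "-0.95 -0.065 0.2" --pt "-0.95 -0.065 0.2" --pt "-0.95 -0.065 0.2" --pt "-0.95 -0.065 0.2" --pt "-0.95 -0.065 0.2" --roll '[-0.039,-0.039,-0.039,-0.039,-0.039,-0.039,-0.039,-0.039,-0.039,-0.039]' --claw -0.65

```text
time: 2.9
tool_pos: [434.0, -215.5, 179.3]
orientation: [0.661, 0.75, 0.0, 0.0]
contact_force: [1.2, -0.0, 0.0]
width: 70.3
```

```bash
cat > look.py <<'E'
import sys
from h import *
n=sys.argv[1]
s=r.sense();p,d=r.read_camera("wrist");cv2.imwrite(f"pics/{n}.png",p[:,:,::-1])
np.savez(n+".npz",p=p,d=d,pos=s["tool_pos"],q=s["orientation"])
print(np.round(s["tool_pos"],1),np.round(s["orientation"],4),round(float(s["width"]),1),np.round(s["contact_force"],1))
E
python3 look.py w1; python3 - <<'E'
from h import *
f=np.load("w1.npz");d=f["d"]
K,D,W=cam("wrist",{"orientation":[0,0,0,1],"tool_pos":[0,0,0]})
X=cloud((K,D,W),d)
m=(np.abs(X[...,0])<40)&(np.abs(X[...,1])<65)&(X[...,2]<40)&(d>0)&(X[...,2]>-60)
for sg in(-1,1):
    Q=X[m&(np.sign(X[...,1])==sg)]
    q=Q[Q[:,2]>Q[:,2].max()-4];print(len(Q),"tip z",Q[:,2].max(),"x",q[:,0].min(),q[:,0].max(),"y",q[:,1].min(),q[:,1].max())
E
```

```text
[ 434.  -215.5  179.3] [6.612e-01 7.502e-01 1.000e-04 3.000e-04] 70.3 [ 1.2 -0.   0. ]
2824 tip z -26.93216580042852 x -11.142900997882606 9.718041785233979 y -36.18175167977141 -35.31293577261654
2828 tip z -27.052306024972978 x -10.658856931318113 10.035275474858118 y 34.4309682227001 38.46681897114946
```

View pics/w1.png

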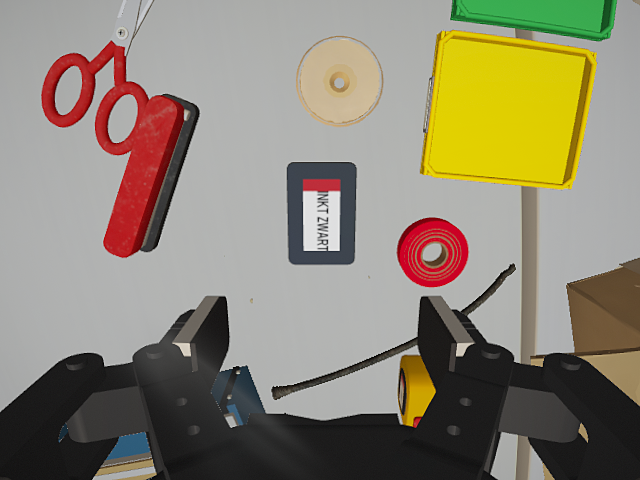

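```bash
python3 - <<'E'
from h import *
f=np.load("w1.npz");p,d=f["p"],f["d"];s={"orientation":f["q"],"tool_pos":f["pos"]}
C=cam("wrist",s);X=cloud(C,d)
print("table",X[280,270],X[150,250],"padtop",X[255,300],X[170,345])
hsv=cv2.cvtColor(p,cv2.COLOR_RGB2HSV);H,S,V=[hsv[...,i].astype(int) for i in range(3)]
def roi(x0,y0,x1,y1):
    m=np.zeros(H.shape,bool);m[y0:y1,x0:x1]=1;return m
for k,m,z in [("pad",roi(280,155,362,270)&((V<100)|(S>150)),17),("bisc",roi(285,25,395,135)&(S>45),13),("roll",roi(390,210,475,295)&(S>150)&((H<8)|(H>172)),16),("yel",roi(415,25,600,195)&(S>150)&(H>20)&(H<35),15)]:
    c=big(m);rc=rect(C,c,z);Q=X[m];print(k,np.round(rc[0],1),np.round(rc[1],1),round(rc[2],1),"zmed",np.median(Q[:,2]).round(1))
    if k!="yel":
        (u,v),rr=cv2.minEnclosingCircle(cast(C,c,z)[:,:2].astype(np.float32));print("  circ",u,v,rr)
# finger line on wrist camera in detail
K,D,W=cam("wrist",{"orientation":[0,0,0,1],"tool_pos":[0,0,0]});Y=cloud((K,D,W),d)
for px in [(225,300),(222,350),(200,320),(185,350),(427,300)]: print(px,d[px[1],px[0]],np.round(Y[px[1],px[0]],1))
E
```

```text
table [ 3.93938945e+02 -2.83559997e+02  3.92402462e-01] [ 366.32442692 -170.61993727   -0.67640791] padtop [ 418.66945133 -252.05051601   14.81543964] [ 446.63917309 -175.95938955   16.63439643]
pad [ 432.1 -214.1] [56.  84.8] 7.2 zmed 16.6
  circ 432.0992736816406 -214.5029296875 48.82377624511719
bisc [ 432.9 -108.9] [67.2 67.5] 7.4 zmed 13.2
  circ 432.9522705078125 -109.01092529296875 34.276702880859375
roll [ 530.9 -235.1] [58.8 62.6] 35.7 zmed 15.3
  circ 530.6067504882812 -235.33062744140625 31.7253360748291
yel [ 571.4 -112.9] [134.  113.7] 2.9 zmed 2.6
(225, 300) 142.31163 [  8.2 -35.4 -30.3]
(222, 350) 137.6119 [ -6.8 -35.5 -39.3]
(200, 320) 121.08574 [ 10.8 -38.  -51.6]
(185, 350) 109.37391 [  7.9 -38.7 -64.6]
(427, 300) 136.89923 [ 10.4  35.5 -35.4]
```

>>> arm_command --pt "0 0 0.25" --pt "0 0 0.25" --pt "0 0 0.25" --pt "0 0 0.25" --pt "0 0 0.25" --pt "0 0 0.25" --roll '[0,0,0,0,0,0]'

```text
time: 3.7
tool_pos: [434.0, -217.0, 80.0]
orientation: [0.662, 0.75, 0.0, 0.001]
contact_force: [0.9, 0.2, 0.8]
width: 70.6
```

```bash
python3 look.py w2; python3 - <<'E'
from h import *
s=r.sense();p,d=r.read_camera("scene");C=cam("scene");X=cloud(C,d)
np.savez("s2.npz",p=p,d=d)
m=(np.abs(X[...,0]-434)<60)&(np.abs(X[...,1]+215)<30)&(X[...,2]>22)&(X[...,2]<160)
ys,xs=np.where(m);print(len(ys),xs.min(),xs.max(),ys.min(),ys.max())
for lo in range(22,110,6):
    Q=X[m&(X[...,2]>=lo)&(X[...,2]<lo+6)]
    if len(Q):print(lo,len(Q),Q.min(0).round(),Q.max(0).round())
cv2.imwrite("pics/s2.png",cv2.resize(p[120:320,250:520,::-1],None,fx=2.9,fy=2.9))
E
```

```text
[ 434. -217.   80.] [6.620e-01 7.495e-01 2.000e-04 1.000e-03] 70.6 [0.9 0.2 0.8]
412 358 419 169 206
106 9 [ 391. -218.  109.] [ 472. -200.  112.]
```

View pics/s2.png

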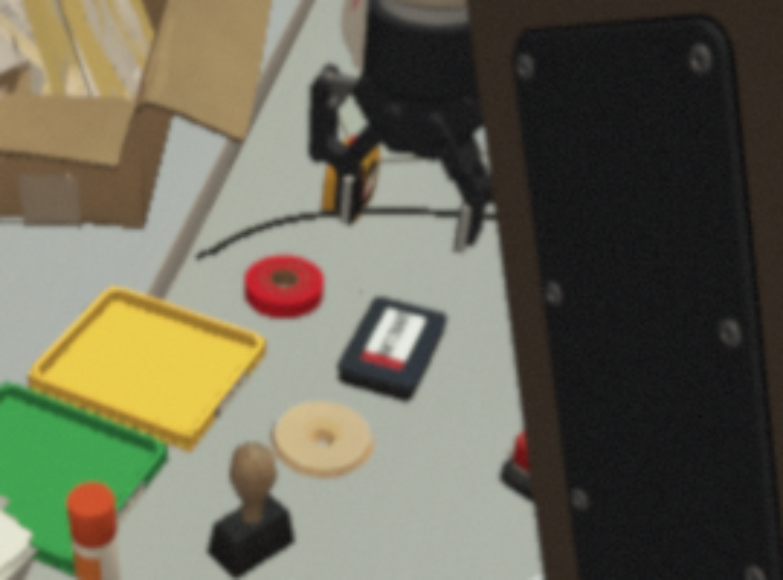

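View pics/w2.png

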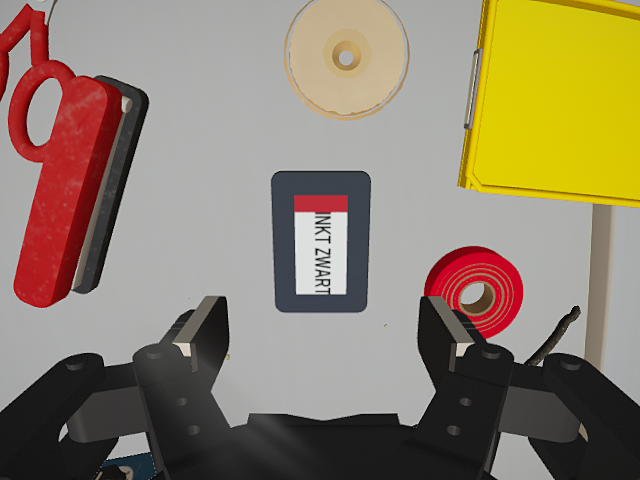

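Both cameras put the fingertips about 27 mm behind the reported TCP: tips at z≈107 with the TCP at 80. The text says they stand ahead of it, so I'll rely on the measurement and check how it varies with opening.

>>> arm_command --pt "0 0 0" --pt "0 0 0" --pt "0 0 0" --pt "0 0 0" --roll '[0,0,0,0]' --claw -0.34

```text
time: 4.3
tool_pos: [433.6, -216.8, 78.8]
orientation: [0.662, 0.75, 0.0, -0.0]
contact_force: [-0.6, 0.5, 0.5]
width: 56.9
```

```bash
cat > tips.py <<'E'
import sys
from h import *
f=np.load(sys.argv[1]+".npz");d=f["d"]
X=cloud(cam("wrist",{"orientation":[0,0,0,1],"tool_pos":[0,0,0]}),d)
m=(np.abs(X[...,0])<40)&(np.abs(X[...,1])<65)&(X[...,2]<20)&(d>0)&(X[...,2]>-60)
for sg in(-1,1):
    Q=X[m&(np.sign(X[...,1])==sg)]
    q=Q[Q[:,2]>Q[:,2].max()-4];print(len(Q),"tip z",Q[:,2].max().round(1),"x",q[:,0].min().round(1),q[:,0].max().round(1),"y",q[:,1].min().round(1),q[:,1].max().round(1))
E
python3 look.py w3; python3 tips.py w3
```

```text
[ 433.6 -216.8   78.8] [ 6.620e-01  7.495e-01  0.000e+00 -1.000e-04] 56.9 [-0.6  0.5  0.5]
2754 tip z -22.9 x -9.9 9.3 y -29.2 -28.7
2760 tip z -23.2 x -10.0 8.7 y 28.1 28.6
```

>>> arm_command --pt "0 0 0" --pt "0 0 0" --pt "0 0 0" --pt "0 0 0" --roll '[0,0,0,0]' --claw 0.34

```text
time: 4.85
tool_pos: [433.6, -216.8, 78.9]
orientation: [0.662, 0.75, 0.0, -0.0]
contact_force: [0.5, -0.5, -0.5]
width: 28.4
```

```bash
python3 look.py w4; python3 tips.py w4
```

```text
[ 433.6 -216.8   78.9] [ 0.662   0.7495  0.     -0.    ] 28.4 [ 0.5 -0.5 -0.5]
2590 tip z -18.7 x -10.5 8.9 y -14.8 -14.2
2598 tip z -19.3 x -11.0 8.6 y 13.5 13.8
```

View pics/w4.png

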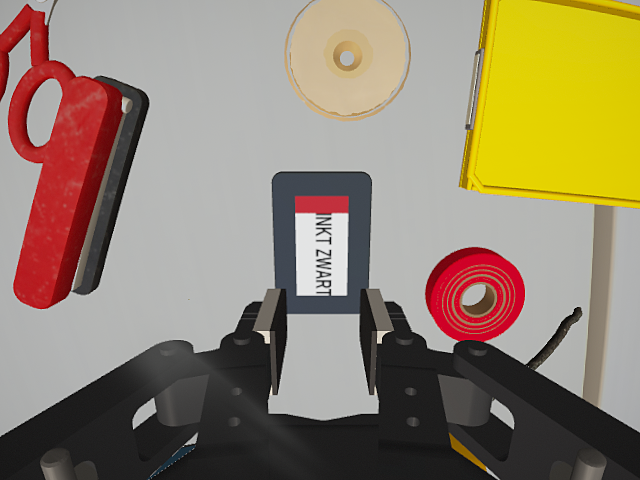

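>>> arm_command --pt "0.005 -0.003 0" --pt "0.005 -0.003 0" --pt "0.005 -0.003 0" --pt "0.005 -0.003 0.1" --pt "0.005 -0.003 0.2" --pt "0.005 -0.003 0.23" --pt "0.005 -0.003 0.245" --pt "0.005 -0.003 0.245" --pt "0.005 -0.003 0.245" --pt "0.005 -0.003 0.245" --roll '[0,0,0,0,0,0,0,0,0,0]' --claw -0.72

```text
time: 6.15
tool_pos: [432.5, -215.2, -18.4]
orientation: [0.662, 0.75, 0.0, 0.001]
contact_force: [-0.4, -0.4, 0.3]
width: 73.3
```

```bash
python3 look.py w5; python3 tips.py w5
```

```text
[ 432.5 -215.2  -18.4] [6.620e-01 7.495e-01 1.000e-04 6.000e-04] 73.3 [-0.4 -0.4  0.3]
29657 tip z -15.5 x -40.0 40.0 y -65.0 -29.0
29507 tip z -15.5 x -40.0 40.0 y 29.0 65.0
```

View pics/w5.png

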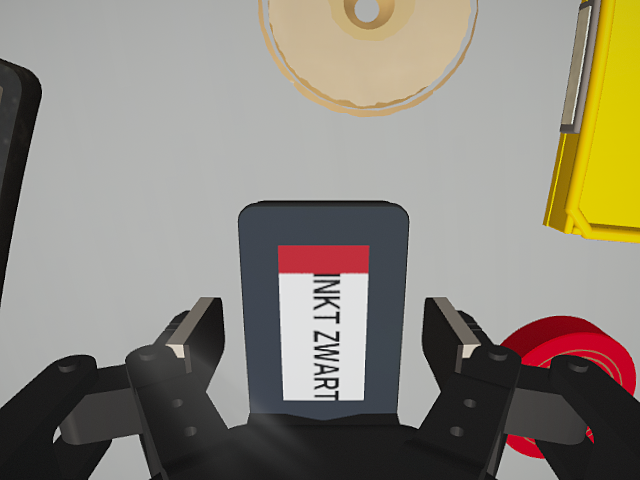

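>>> arm_command --pt "0 0 0" --pt "0 0 0" --pt "0 0 0" --pt "0 0 0" --pt "0 0 0" --roll '[0,0,0,0,0]' --claw 1

```text
time: 6.82
tool_pos: [432.3, -215.0, -18.5]
orientation: [0.662, 0.75, 0.0, 0.0]
contact_force: [-1.4, 1.5, 10.0]
width: 55.2
```

>>> arm_command --pt "0 0 -0.05" --pt "0 0 -0.1" --pt "0 0 -0.2" --pt "0 0 -0.3" --pt "0 0 -0.3" --pt "0 0 -0.3" --roll '[0,0,0,0,0,0]'

```text
time: 7.58
tool_pos: [431.8, -214.7, 100.3]
orientation: [0.662, 0.75, -0.0, -0.0]
contact_force: [0.6, -0.2, -0.7]
width: 55.0
```

```bash
python3 look.py w6
```

```text
[ 431.8 -214.7  100.3] [ 6.620e-01  7.495e-01 -0.000e+00 -3.000e-04] 55.0 [ 0.6 -0.2 -0.7]
```

View pics/w6.png

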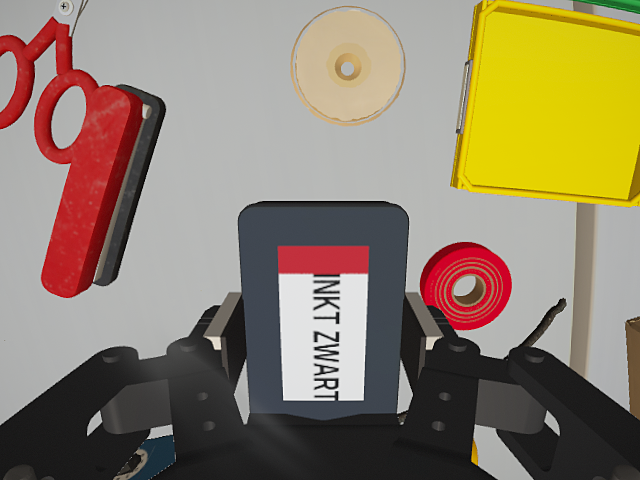

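>>> arm_command --pt "0.1 0.015 -0.03" --pt "0.902 0.139 -0.05" --pt "0.902 0.139 -0.05" --pt "0.902 0.139 -0.05" --pt "0.902 0.139 -0.05" --pt "0.902 0.139 -0.05" --pt "0.902 0.139 -0.05" --pt "0.902 0.139 -0.05" --pt "0.902 0.139 -0.05" --pt "0.902 0.139 -0.05" --pt "0.902 0.139 -0.05" --roll '[0.033,0.033,0.033,0.033,0.033,0.033,0.033,0.033,0.033,0.033,0.033]'

```text
time: 9.0
tool_pos: [442.9, 149.1, 120.9]
orientation: [0.7, 0.714, 0.0, -0.0]
contact_force: [0.3, -0.4, -1.3]
width: 55.2
```

```bash
python3 look.py w7; python3 - <<'E'
from h import *
f=np.load("w7.npz");p,d=f["p"],f["d"];C=cam("wrist",{"orientation":f["q"],"tool_pos":f["pos"]})
hsv=cv2.cvtColor(p,cv2.COLOR_RGB2HSV);H,S,V=[hsv[...,i].astype(int) for i in range(3)]
m=(H>105)&(H<125)&(S>150);c=big(m);print(cv2.boundingRect(c),rect(C,c,15))
E
```

```text
[442.9 149.1 120.9] [ 0.7005  0.7137  0.     -0.    ] 55.2 [ 0.3 -0.4 -1.3]
(224, 145, 197, 147) ((442.2435607910156, 156.77066040039062), (131.50656127929688, 102.68404388427734), 1.081560492515564)
```

View pics/w7.png

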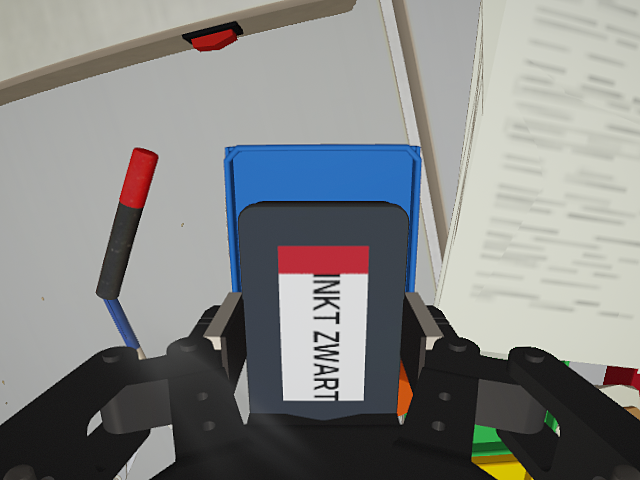

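>>> arm_command --pt "0.004 -0.002 0.1" --pt "0.004 -0.002 0.2" --pt "0.004 -0.002 0.28" --pt "0.004 -0.002 0.32" --pt "0.004 -0.002 0.335" --pt "0.004 -0.002 0.339" --pt "0.004 -0.002 0.339" --pt "0.004 -0.002 0.339" --roll '[0,0,0,0,0,0,0,0]'

```text
time: 10.05
tool_pos: [442.2, 151.6, -14.1]
orientation: [0.7, 0.714, 0.0, 0.0]
contact_force: [0.2, -0.7, -0.9]
width: 55.1
```

```bash
python3 look.py w8
```

```text
[442.2 151.6 -14.1] [6.999e-01 7.142e-01 5.000e-04 3.000e-04] 55.1 [ 0.2 -0.7 -0.9]
```

View pics/w8.png

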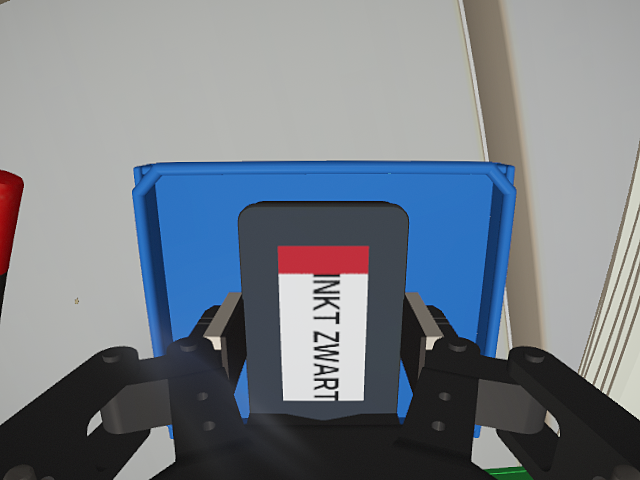

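>>> arm_command --pt "0 0 0" --pt "0 0 0" --pt "0 0 0" --pt "0 0 -0.05" --pt "0 0 -0.15" --pt "0 0 -0.3" --pt "0 0 -0.45" --pt "0 0 -0.45" --pt "0 0 -0.45" --pt "0 0 -0.45" --roll '[0,0,0,0,0,0,0,0,0,0]' --claw -0.6

```text
time: 11.35
tool_pos: [441.4, 151.4, 164.1]
orientation: [0.7, 0.714, -0.001, -0.001]
contact_force: [-0.1, 0.6, -0.9]
width: 68.1
```

```bash
python3 look.py w9;python3 - <<'E'
from h import *
f=np.load("w9.npz");p,d=f["p"],f["d"];C=cam("wrist",{"orientation":f["q"],"tool_pos":f["pos"]});X=cloud(C,d)
hsv=cv2.cvtColor(p,cv2.COLOR_RGB2HSV);H,S,V=[hsv[...,i].astype(int) for i in range(3)]
m=(H>105)&(H<125)&(S>150);c=big(m);print(cv2.boundingRect(c),rect(C,c,15))
E
```

```text
[441.4 151.4 164.1] [ 6.999e-01  7.142e-01 -1.000e-03 -7.000e-04] 68.1 [-0.1  0.6 -0.9]
(240, 146, 170, 140) ((442.4466552734375, 151.7776336669922), (131.2638702392578, 112.91656494140625), 1.531505823135376)
```

View pics/w9.png

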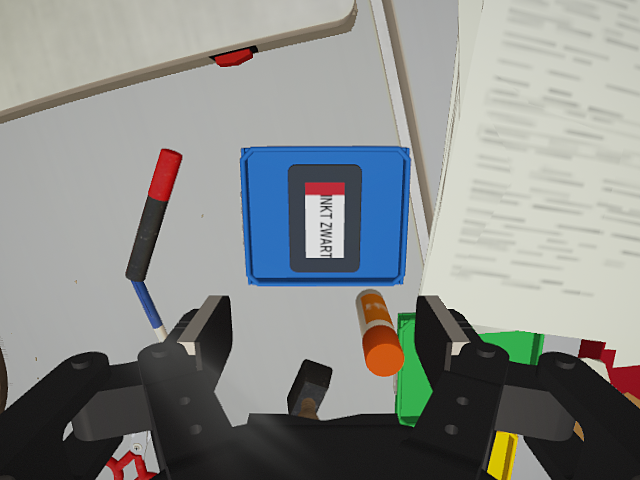

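>>> arm_command --pt "-0.41 -0.034 0" --pt "-0.41 -0.034 0" --pt "-0.41 -0.034 0" --pt "-0.41 -0.034 0" --pt "-0.41 -0.034 0" --pt "-0.41 -0.034 0" --roll '[0.11,0.11,0.11,0.11,0.11,0.11]'

```text
time: 12.15
tool_pos: [431.6, -11.8, 165.0]
orientation: [0.812, 0.584, -0.0, -0.0]
contact_force: [-0.8, -0.9, -0.4]
width: 68.2
```

```bash
python3 look.py w10;python3 - <<'E'
from h import *
f=np.load("w9.npz");p,d=f["p"],f["d"];C=cam("wrist",{"orientation":f["q"],"tool_pos":f["pos"]})
hsv=cv2.cvtColor(p,cv2.COLOR_RGB2HSV);H,S,V=[hsv[...,i].astype(int) for i in range(3)]
m=np.zeros(H.shape,bool);m[155:278,270:380]=1;m&=~((H>105)&(H<125)&(S>150))
c=big(m);print("pad",rect(C,c,20))
f=np.load("w10.npz");p,d=f["p"],f["d"];C=cam("wrist",{"orientation":f["q"],"tool_pos":f["pos"]});X=cloud(C,d)
m=(d>0)&(np.abs(X[...,0]-431)<45)&(np.abs(X[...,1]+13)<45)
for a,b in((25,34),(55,75),(75,95)):
    k=m&(X[...,2]>a)&(X[...,2]<b);Q=X[k]
    if len(Q)>5:print(a,b,len(Q),np.round(Q.min(0),1),np.round(Q.max(0),1),cv2.minAreaRect(Q[:,:2].astype(np.float32)))
E
```

```text
[431.6 -11.8 165. ] [ 8.119e-01  5.838e-01 -2.000e-04 -3.000e-04] 68.2 [-0.8 -0.9 -0.4]
pad ((442.0704650878906, 151.52804565429688), (56.23103332519531, 87.084716796875), 1.1921353340148926)
25 34 636 [421.3 -11.4  25. ] [448.4  13.2  31.3] ((434.8420104980469, 1.285715103149414), (18.92715072631836, 22.72632598876953), 70.01579284667969)
55 75 247 [417.  -18.   63.4] [444.3   3.5  75. ] ((432.45855712890625, -5.3807830810546875), (17.18321418762207, 27.148807525634766), 68.81532287597656)
75 95 1154 [418.5 -22.3  75. ] [442.9   2.3  87.5] ((430.76007080078125, -9.80998420715332), (23.90060806274414, 24.35074806213379), 28.763439178466797)
```

View pics/w10.png

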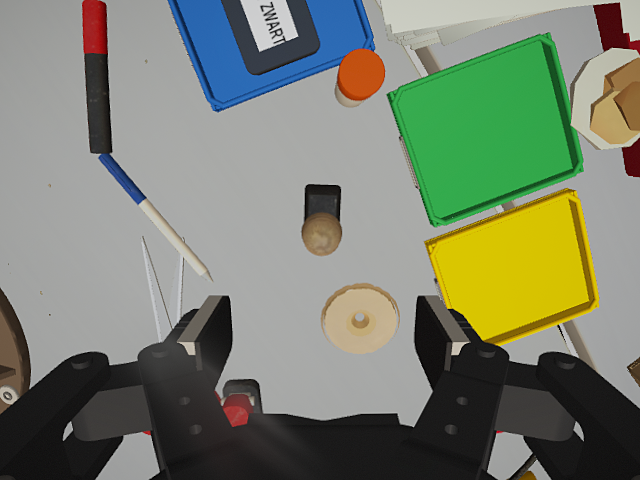

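>>> arm_command --pt "0.002 -0.001 0.1" --pt "0.002 -0.001 0.2" --pt "0.002 -0.001 0.3" --pt "0.002 -0.001 0.34" --pt "0.002 -0.001 0.357" --pt "0.002 -0.001 0.357" --pt "0.002 -0.001 0.357" --roll '[0,0,0,0,0,0,0]'

```text
time: 13.08
tool_pos: [431.9, -11.7, 23.2]
orientation: [0.812, 0.583, 0.0, 0.0]
contact_force: [-0.4, 1.0, 0.1]
width: 68.2
```

```bash
python3 look.py w11
```

```text
[431.9 -11.7  23.2] [8.122e-01 5.834e-01 5.000e-04 4.000e-04] 68.2 [-0.4  1.   0.1]
```

View pics/w11.png

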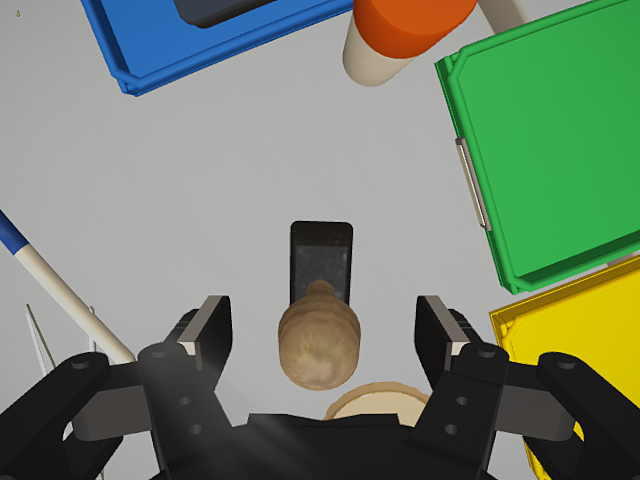

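>>> arm_command --pt "0 0 0" --pt "0 0 0" --pt "0 0 0" --pt "0 0 0" --pt "0 0 0" --pt "0 0 0" --pt "0 0 0" --roll '[0,0,0,0,0,0,0]' --claw 1

```text
time: 14.0
tool_pos: [431.6, -11.8, 22.9]
orientation: [0.812, 0.583, 0.0, 0.0]
contact_force: [-2.1, 0.6, 8.8]
width: 24.6
```

```bash
python3 look.py w12
```

```text
[431.6 -11.8  22.9] [8.123e-01 5.833e-01 2.000e-04 2.000e-04] 24.6 [-2.1  0.6  8.8]
```

View pics/w12.png

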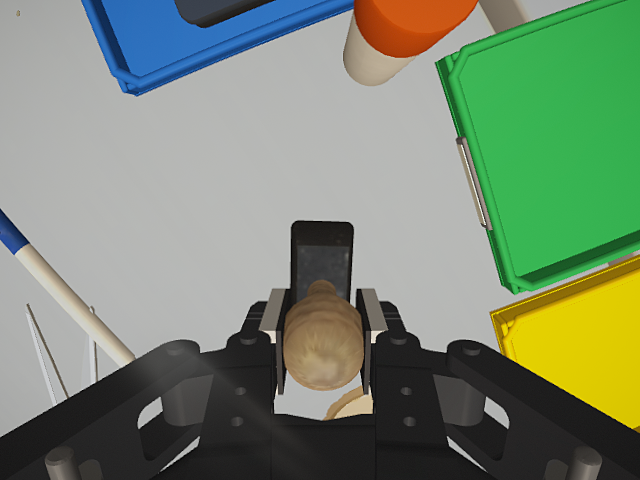

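>>> arm_command --pt "0 0 -0.05" --pt "0 0 -0.15" --pt "0 0 -0.28" --pt "0 0 -0.3" --pt "0 0 -0.3" --pt "0.1 -0.027 -0.3" --pt "0.25 -0.067 -0.3" --pt "0.395 -0.106 -0.3" --pt "0.395 -0.106 -0.3" --pt "0.395 -0.106 -0.3" --pt "0.395 -0.106 -0.3" --pt "0.395 -0.106 -0.3" --roll '[0,0,0,0,0,-0.02,-0.07,-0.11,-0.11,-0.11,-0.11,-0.11]'

```text
time: 15.55
tool_pos: [442.0, 150.4, 142.3]
orientation: [0.701, 0.713, -0.0, -0.0]
contact_force: [0.9, 1.2, -0.6]
width: 24.9
```

```bash
python3 look.py w13; python3 - <<'E'
from h import *
p,d=r.read_camera("scene");np.savez("s13.npz",p=p,d=d);cv2.imwrite("pics/s13.png",p[:,:,::-1])
p,d=r.read_camera("top");np.savez("t13.npz",p=p,d=d)
E
```

```text
[442.  150.4 142.3] [ 7.007e-01  7.135e-01 -1.000e-04 -1.000e-04] 24.9 [ 0.9  1.2 -0.6]
```

View pics/w13.png

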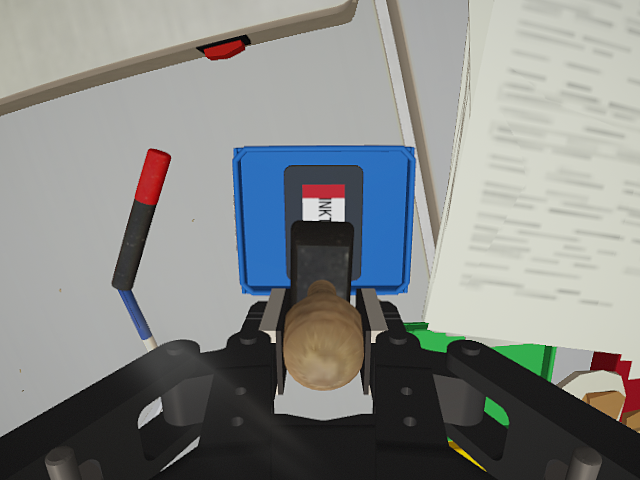

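View pics/s13.png

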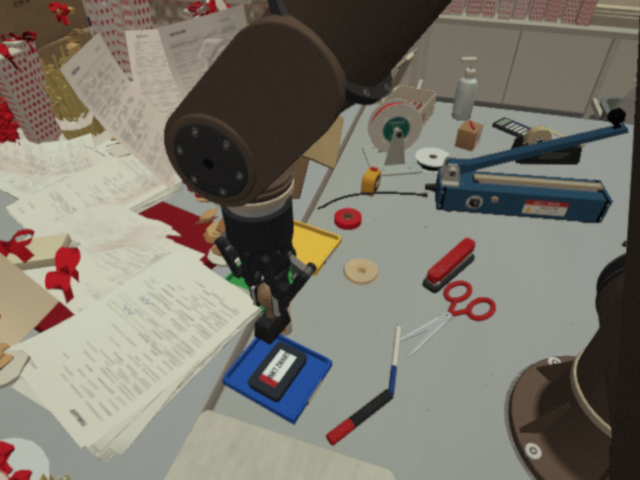

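```bash
python3 - <<'E'
from h import *
C=cam("wrist",{"orientation":[0,0,0,1],"tool_pos":[0,0,0]})
print(cast(C,[(292,222),(354,222),(290,300),(353,300)],-7.1))
E
```

```text
[[ 31.66750768 -12.55284703  -7.1       ]
 [ 31.67388445  12.03645975  -7.1       ]
 [ -1.7225092  -14.07629505  -7.1       ]
 [ -1.71397727  12.32519952  -7.1       ]]
```

```bash
python3 - <<'E'
from h import *
C=cam("wrist",{"orientation":[0,0,0,1],"tool_pos":[0,0,0]})
d=np.load("w13.npz")["d"];X=cloud(C,d)
for v in range(215,300,8): print(v,[np.round(X[v,u],1).tolist() for u in (300,322,345)])
print("head",[np.round(X[v,322],1).tolist() for v in (300,310,330,360,385)])
m=(np.abs(X[...,1])<13)&(np.abs(X[...,0])<25)&(X[...,2]<-45)&(X[...,2]>-75)&(np.arange(640)[None,:]>283)&(np.arange(640)[None,:]<363)
Q=X[m];print(Q.min(0),Q.max(0),np.median(Q,0))
# stamp on table, w10 world
f=np.load("w10.npz");Cw=cam("wrist",{"orientation":f["q"],"tool_pos":f["pos"]});Y=cloud(Cw,f["d"])
for v in range(180,216,5): print(v,[np.round(Y[v,u],1).tolist() for u in (308,322,336)])
E
```

```text
215 [[8.6, -16.9, 123.1], [8.5, -0.9, 123.8], [8.7, 15.8, 123.0]]
223 [[25.9, -10.8, 17.4], [25.6, -0.7, 18.5], [25.3, 10.0, 20.1]]
231 [[24.3, -10.3, 8.3], [23.9, -0.7, 10.1], [24.0, 9.5, 9.5]]
239 [[23.1, -9.8, -0.9], [22.5, -0.7, 1.3], [22.8, 9.0, 0.4]]
247 [[20.7, -9.7, -4.9], [21.1, -0.7, -6.1], [21.1, 8.7, -6.1]]
255 [[17.7, -9.6, -6.2], [18.0, -0.7, -7.1], [17.8, 8.7, -6.6]]
263 [[14.4, -9.7, -6.6], [14.4, -0.7, -6.5], [14.2, 8.8, -6.1]]
271 [[10.8, -9.7, -6.1], [10.9, -0.7, -6.5], [10.9, 8.8, -6.5]]
279 [[7.5, -9.8, -6.7], [7.2, -0.7, -5.8], [7.4, 8.9, -6.4]]
287 [[4.0, -9.8, -6.7], [7.3, -0.6, -15.2], [3.8, 8.9, -6.3]]
295 [[-0.0, -9.9, -5.8], [14.8, -0.6, -41.2], [0.2, 9.0, -6.3]]
head [[14.8, -0.6, -45.2], [13.8, -0.6, -50.6], [10.9, -0.6, -57.9], [3.8, -0.6, -62.5], [-4.8, -0.6, -62.1]]
[-11.58192064 -12.75400384 -64.8294362 ] [ 15.17515461  12.23508325 -45.00007116] [  6.73843293  -0.27032147 -58.55003857]
180 [[429.0, 20.0, -0.7], [439.8, 16.3, -0.9], [450.7, 12.7, -0.9]]
185 [[428.2, 16.8, 5.8], [438.7, 13.0, 4.0], [449.4, 9.2, 2.0]]
190 [[427.9, 14.5, 19.4], [438.1, 11.0, 18.3], [448.4, 7.4, 17.8]]
195 [[427.5, 12.1, 29.3], [437.4, 8.7, 28.4], [447.3, 5.4, 28.8]]
200 [[426.2, 8.5, 29.0], [436.3, 5.4, 30.5], [446.1, 1.7, 28.2]]
205 [[424.9, 4.8, 28.4], [435.0, 1.6, 29.1], [445.0, -1.9, 28.3]]
210 [[423.7, 1.3, 28.6], [433.8, -1.9, 29.7], [443.7, -5.7, 27.2]]
215 [[422.4, -2.5, 27.9], [435.2, 2.0, 70.1], [442.5, -9.5, 26.7]]
```

>>> arm_command --pt "0 0 0.1" --pt "0 0 0.19" --pt "0 0 0.23" --pt "0 0 0.243" --pt "0 0 0.247" --pt "0 0 0.247" --pt "0 0 0.247" --pt "0 0 0.247" --roll '[0,0,0,0,0,0,0,0]'

```text
time: 16.7
tool_pos: [442.0, 151.5, 44.1]
orientation: [0.7, 0.714, 0.0, 0.0]
contact_force: [-0.3, 0.3, -0.1]
width: 24.9
```

```bash
python3 look.py w14
```

```text
[442.  151.5  44.1] [6.999e-01 7.142e-01 4.000e-04 2.000e-04] 24.9 [-0.3  0.3 -0.1]
```

View pics/w14.png

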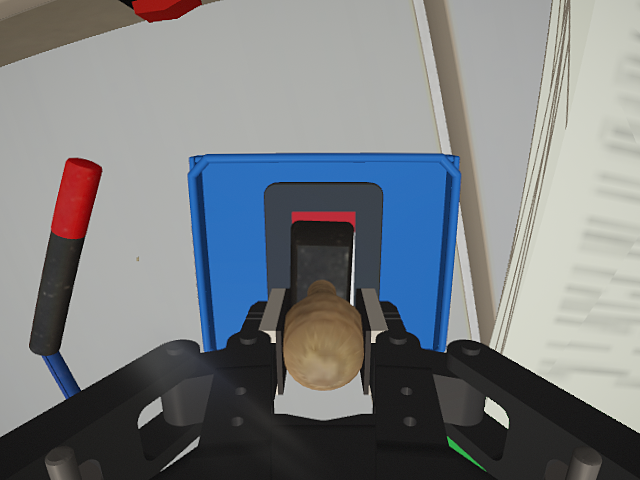

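>>> arm_command --pt "0 0 0.002" --pt "0 0 0.003" --pt "0 0 0.003" --pt "0 0 0.003" --roll '[0,0,0,0]'

```text
time: 17.25
tool_pos: [442.0, 151.5, 43.1]
orientation: [0.7, 0.714, 0.0, 0.0]
contact_force: [-2.3, -0.7, 10.5]
width: 24.7
```

>>> arm_command --pt "0 0 0" --pt "0 0 0" --pt "0 0 0" --pt "0 0 0" --pt "0 0 0" --pt "0 0 -0.1" --pt "0 0 -0.2" --pt "0 0 -0.3" --pt "0 0 -0.36" --pt "0 0 -0.36" --pt "0 0 -0.36" --roll '[0,0,0,0,0,0,0,0,0,0,0]' --claw -0.6

```text
time: 18.62
tool_pos: [441.4, 151.4, 185.7]
orientation: [0.7, 0.714, -0.0, -0.0]
contact_force: [-0.3, 0.1, 0.3]
width: 68.3
```

```bash
python3 look.py w15; python3 - <<'E'
from h import *
f=np.load("w15.npz");C=cam("wrist",{"orientation":f["q"],"tool_pos":f["pos"]});X=cloud(C,f["d"])
m=(np.abs(X[...,0]-442)<20)&(np.abs(X[...,1]-151)<30)
Q=X[m&(X[...,2]>95)&(X[...,2]<112)];print("head",len(Q),Q.min(0),Q.max(0))
Q=X[m&(X[...,2]>44)&(X[...,2]<56)];print("block",len(Q),Q.min(0),Q.max(0))
E
```

```text
[441.4 151.4 185.7] [ 6.999e-01  7.142e-01 -4.000e-04 -3.000e-04] 68.3 [-0.3  0.1  0.3]
head 1156 [428.04990164 140.43335906  95.00036551] [452.82843832 165.19069412 107.48287364]
block 653 [428.64655575 154.16315181  44.01235066] [452.12082135 174.36615924  51.58382101]
```

View pics/w15.png

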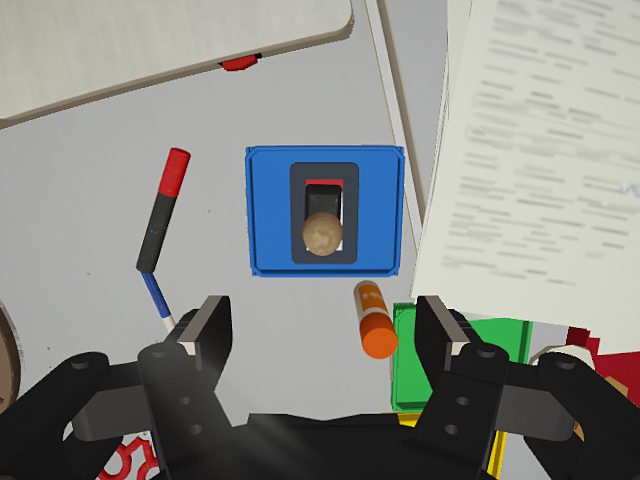

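>>> arm_command --pt "-0.65 -0.035 0" --pt "-0.65 -0.035 0" --pt "-0.65 -0.035 0" --pt "-0.65 -0.035 0" --pt "-0.65 -0.035 0.1" --pt "-0.65 -0.035 0.2" --pt "-0.65 -0.035 0.2" --pt "-0.65 -0.035 0.2" --pt "-0.65 -0.035 0.2" --roll '[-0.009,-0.009,-0.009,-0.009,-0.009,-0.009,-0.009,-0.009,-0.009]' --claw -0.8

```text
time: 19.8
tool_pos: [433.7, -108.7, 107.6]
orientation: [0.69, 0.724, 0.0, 0.001]
contact_force: [0.2, 0.2, -0.4]
width: 77.4
```

```bash
python3 look.py w16; python3 tips.py w16;python3 - <<'E'
from h import *
f=np.load("w16.npz");p=f["p"];C=cam("wrist",{"orientation":f["q"],"tool_pos":f["pos"]});X=cloud(C,f["d"])
hsv=cv2.cvtColor(p,cv2.COLOR_RGB2HSV)
m=np.zeros(p.shape[:2],bool);m[130:400,230:420]=1;m&=(hsv[...,1]>45)&(X[...,2]>3)&(X[...,2]<20)
c=big(m);print(cv2.boundingRect(c),rect(C,c,10),cv2.minEnclosingCircle(cast(C,c,8)[:,:2].astype(np.float32)))
E
```

```text
[ 433.7 -108.7  107.6] [6.895e-01 7.243e-01 4.000e-04 9.000e-04] 77.4 [ 0.2  0.2 -0.4]
2838 tip z -29.1 x -10.8 10.1 y -45.3 -38.2
2849 tip z -28.7 x -10.7 9.9 y 37.7 44.9
(271, 183, 103, 98) ((432.7967529296875, -107.05265808105469), (68.65538787841797, 66.37950897216797), 14.778108596801758) ((433.10980224609375, -108.46941375732422), 34.752418518066406)
```

View pics/w16.png

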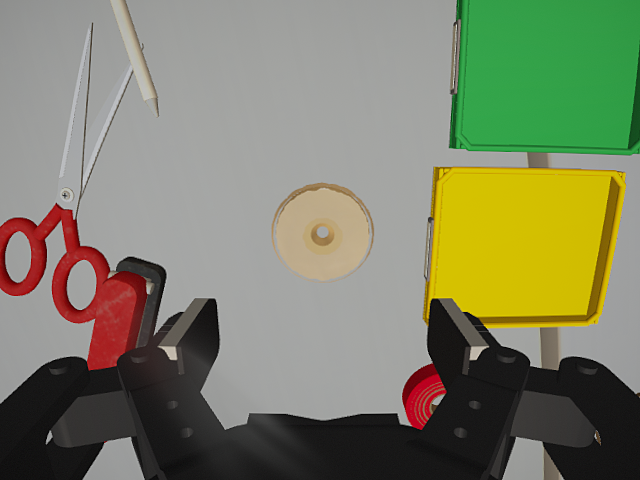

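>>> arm_command --pt "0 -0.002 0.1" --pt "0 -0.002 0.2" --pt "0 -0.002 0.28" --pt "0 -0.002 0.315" --pt "0 -0.002 0.325" --pt "0 -0.002 0.325" --pt "0 -0.002 0.325" --roll '[0,0,0,0,0,0,0]'

```text
time: 20.72
tool_pos: [432.8, -109.0, -22.6]
orientation: [0.69, 0.724, 0.0, 0.001]
contact_force: [-0.3, 0.3, -0.1]
width: 76.7
```

>>> arm_command --pt "0 0 0" --pt "0 0 0" --pt "0 0 0" --pt "0 0 0" --pt "0 0 0" --roll '[0,0,0,0,0]' --claw 1

```text
time: 21.35
tool_pos: [432.8, -109.0, -22.3]
orientation: [0.69, 0.724, 0.0, 0.001]
contact_force: [-1.3, 0.6, 19.3]
width: 57.5
```

>>> arm_command --pt "0 0 -0.03" --pt "0 0 -0.1" --pt "0 0 -0.2" --pt "0 0 -0.3" --pt "0 0 -0.3" --pt "0 0 -0.3" --roll '[0,0,0,0,0,0]'

```text
time: 22.1
tool_pos: [432.1, -108.7, 96.5]
orientation: [0.69, 0.724, 0.0, 0.0]
contact_force: [-0.0, 0.2, -1.5]
width: 57.4
```

```bash
python3 look.py w17
```

```text
[ 432.1 -108.7   96.5] [6.898e-01 7.240e-01 1.000e-04 0.000e+00] 57.4 [-0.   0.2 -1.5]
```

View pics/w17.png

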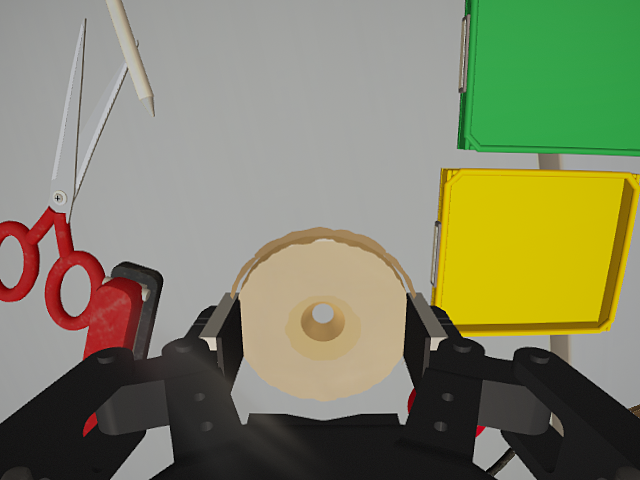

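>>> arm_command --pt "-0.027 0.15 0" --pt "-0.027 0.349 0" --pt "-0.027 0.349 0" --pt "-0.027 0.349 0.05" --pt "-0.027 0.349 0.1" --pt "-0.027 0.349 0.15" --pt "-0.027 0.349 0.15" --pt "-0.027 0.349 0.15" --roll '[0,0,0,0,0,0,0,0]'

```text
time: 23.15
tool_pos: [572.3, -112.8, 36.4]
orientation: [0.69, 0.724, -0.0, -0.0]
contact_force: [-0.1, -0.4, 0.8]
width: 57.7
```

```bash
python3 look.py w18
```

```text
[ 572.3 -112.8   36.4] [ 6.898e-01  7.240e-01 -1.000e-04 -3.000e-04] 57.7 [-0.1 -0.4  0.8]
```

View pics/w18.png

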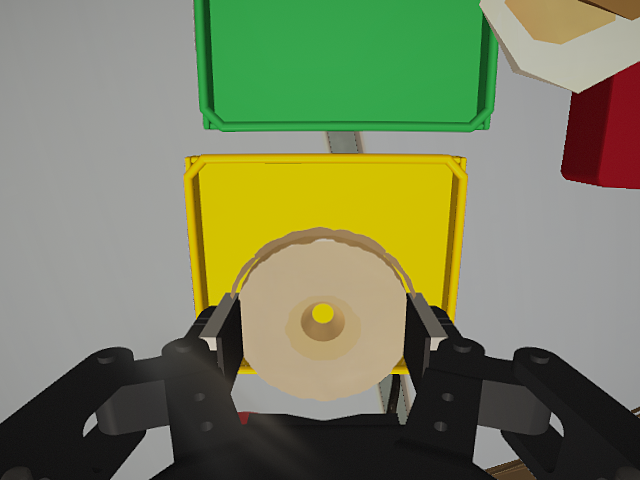

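>>> arm_command --pt "0 0 0.08" --pt "0 0 0.12" --pt "0 0 0.137" --pt "0 0 0.137" --pt "0 0 0.137" --roll '[0,0,0,0,0]'

```text
time: 23.82
tool_pos: [572.6, -112.9, -17.7]
orientation: [0.69, 0.724, 0.0, 0.0]
contact_force: [0.2, 0.4, -0.3]
width: 57.6
```

>>> arm_command --pt "0 0 0" --pt "0 0 0" --pt "0 0 0" --pt "0 0 -0.05" --pt "0 0 -0.15" --pt "0 0 -0.3" --pt "0 0 -0.4" --pt "0 0 -0.4" --pt "0 0 -0.4" --roll '[0,0,0,0,0,0,0,0,0]' --claw -0.7

```text
time: 24.95
tool_pos: [571.8, -112.7, 141.0]
orientation: [0.69, 0.724, -0.0, -0.0]
contact_force: [-0.8, -0.2, -0.9]
width: 72.6
```

```bash
python3 look.py w19
```

```text
[ 571.8 -112.7  141. ] [ 6.898e-01  7.240e-01 -2.000e-04 -4.000e-04] 72.6 [-0.8 -0.2 -0.9]
```

View pics/w19.png

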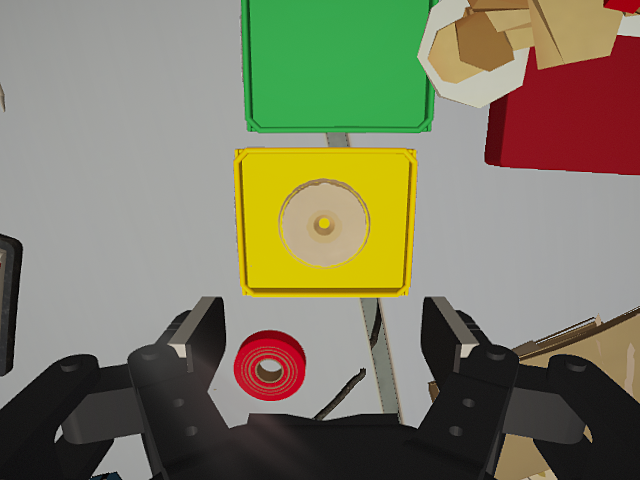

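>>> arm_command --pt "-0.303 -0.116 0" --pt "-0.303 -0.116 0" --pt "-0.303 -0.116 0.1" --pt "-0.303 -0.116 0.1" --pt "-0.303 -0.116 0.1" --pt "-0.303 -0.116 0.1" --roll '[0,0,0,0,0,0]' --claw -0.8

```text
time: 25.75
tool_pos: [532.5, -235.6, 102.6]
orientation: [0.689, 0.724, 0.0, 0.001]
contact_force: [0.3, 0.1, 0.3]
width: 77.1
```

```bash
python3 look.py w20;python3 - <<'E'
from h import *
f=np.load("w20.npz");p=f["p"];C=cam("wrist",{"orientation":f["q"],"tool_pos":f["pos"]});X=cloud(C,f["d"])
hsv=cv2.cvtColor(p,cv2.COLOR_RGB2HSV);H=hsv[...,0]
m=(hsv[...,1]>150)&((H<8)|(H>172));m[:,:230]=0;m[:,420:]=0
c=big(m);print(cv2.boundingRect(c),rect(C,c,12),cv2.minEnclosingCircle(cast(C,c,12)[:,:2].astype(np.float32)))
E
```

```text
[ 532.5 -235.6  102.6] [6.893e-01 7.245e-01 2.000e-04 6.000e-04] 77.1 [0.3 0.1 0.3]
(278, 193, 92, 92) ((532.4761352539062, -237.3116455078125), (59.84930419921875, 61.14350128173828), 35.46010208129883) ((532.7788696289062, -236.9381103515625), 30.99504852294922)
```

View pics/w20.png

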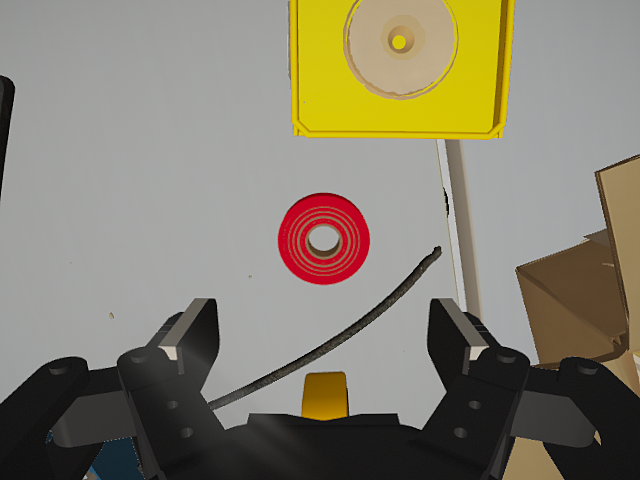

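>>> arm_command --pt "-0.003 0 0.1" --pt "-0.003 0 0.2" --pt "-0.003 0 0.28" --pt "-0.003 0 0.305" --pt "-0.003 0 0.308" --pt "-0.003 0 0.308" --pt "-0.003 0 0.308" --roll '[0,0,0,0,0,0,0]'

```text
time: 26.68
tool_pos: [532.4, -237.6, -20.4]
orientation: [0.69, 0.724, 0.0, 0.001]
contact_force: [0.0, -0.7, 0.7]
width: 76.7
```

>>> arm_command --pt "0 0 0" --pt "0 0 0" --pt "0 0 0" --pt "0 0 0" --pt "0 0 0" --roll '[0,0,0,0,0]' --claw 1

```text
time: 27.3
tool_pos: [532.2, -237.5, -20.4]
orientation: [0.69, 0.724, 0.0, 0.001]
contact_force: [-2.4, 1.0, 9.0]
width: 57.7
```

>>> arm_command --pt "0 0 -0.03" --pt "0 0 -0.1" --pt "0 0 -0.2" --pt "0 0 -0.3" --pt "0 0 -0.3" --pt "0 0 -0.3" --roll '[0,0,0,0,0,0]'

```text
time: 28.05
tool_pos: [531.6, -237.2, 98.4]
orientation: [0.69, 0.724, 0.0, -0.0]
contact_force: [-0.9, -0.1, -0.3]
width: 57.3
```

```bash
python3 look.py w21
```

```text
[ 531.6 -237.2   98.4] [ 6.898e-01  7.240e-01  0.000e+00 -1.000e-04] 57.3 [-0.9 -0.1 -0.3]
```

View pics/w21.png

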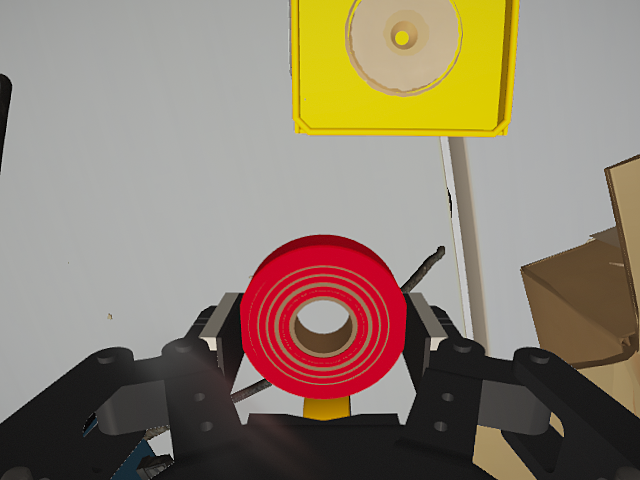

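>>> arm_command --pt "0.1 0.02 -0.05" --pt "0.616 0.14 -0.05" --pt "0.616 0.14 -0.05" --pt "0.616 0.14 -0.05" --pt "0.616 0.14 -0.05" --pt "0.616 0.14 -0.05" --pt "0.616 0.14 -0.05" --pt "0.616 0.14 -0.05" --pt "0.616 0.14 -0.05" --roll '[0,0,0,0,0,0,0,0,0]'

```text
time: 29.22
tool_pos: [575.8, 10.6, 118.4]
orientation: [0.69, 0.724, -0.0, -0.0]
contact_force: [0.5, -0.3, 0.4]
width: 57.7
```

```bash
python3 look.py w22;python3 - <<'E'
from h import *
f=np.load("w22.npz");p=f["p"];C=cam("wrist",{"orientation":f["q"],"tool_pos":f["pos"]});X=cloud(C,f["d"])
hsv=cv2.cvtColor(p,cv2.COLOR_RGB2HSV);H=hsv[...,0]
m=(hsv[...,1]>120)&(H>50)&(H<80);c=big(m);print(cv2.boundingRect(c),rect(C,c,15))
t=np.load("a_top.npz");X=cloud(cam("top"),t["d"])
for x0 in range(600,720,20):
    print(x0,[float(np.round(Q.max(),0)) if len(Q:=X[...,2][(X[...,0]>x0)&(X[...,0]<x0+20)&(X[...,1]>y0)&(X[...,1]<y0+20)&(t["d"]>0)]) else None for y0 in range(-60,100,20)])
E
```

```text
[575.8  10.6 118.4] [ 6.903e-01  7.236e-01 -0.000e+00 -1.000e-04] 57.7 [ 0.5 -0.3  0.4]
(225, 146, 199, 148) ((576.1406860351562, 17.669708251953125), (131.249755859375, 102.38951110839844), 2.718291997909546)
600 [18.0, 5.0, 5.0, 5.0, 7.0, 5.0, 71.0, 74.0]
620 [18.0, 241.0, 247.0, 245.0, 232.0, 17.0, 70.0, 73.0]
640 [15.0, 47.0, 248.0, 248.0, 247.0, 248.0, 243.0, 75.0]
660 [1.0, 46.0, 231.0, 234.0, 239.0, 243.0, 242.0, 76.0]
680 [32.0, 33.0, 49.0, 185.0, 170.0, 36.0, 75.0, 77.0]
700 [34.0, 33.0, 32.0, 32.0, None, None, 37.0, 72.0]
```

View pics/w22.png

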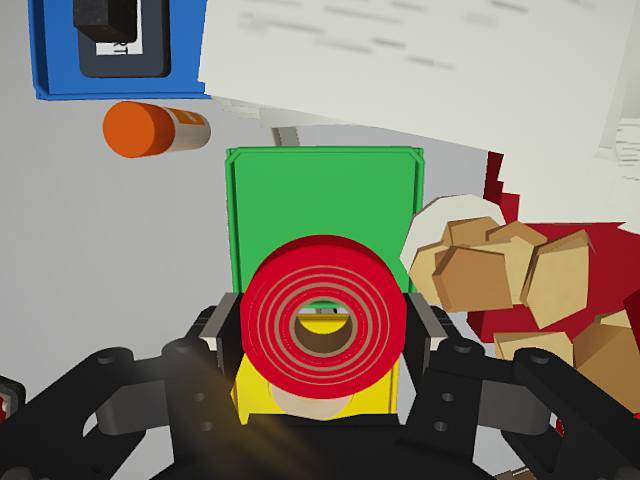

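```bash
python3 - <<'E'
from h import *
f=np.load("w22.npz");C=cam("wrist",{"orientation":f["q"],"tool_pos":f["pos"]});
A=cloud(C,f["d"]);ok=np.ones(A.shape[:2],bool);ok[290:,:]=0
t=np.load("a_top.npz");B=cloud(cam("top"),t["d"]);s=np.load("s13.npz");S=np.load("a_scene.npz");D=cloud(cam("scene"),S["d"])
for n,Xx in(("wrist",A[ok]),("top",B[t["d"]>0]),("scene",D[S["d"]>0])):
  print(n)
  for z0 in range(20,280,20):
    Q=Xx[(Xx[:,2]>z0)&(Xx[:,2]<z0+20)&(Xx[:,0]>520)&(Xx[:,0]<760)&(Xx[:,1]>-60)&(Xx[:,1]<60)]
    if len(Q)>4: print(z0,len(Q),"xmin",Q[:,0].min().round(),"x5%",np.percentile(Q[:,0],5).round(),"y",Q[:,1].min().round(),Q[:,1].max().round())
E
```

```text
wrist
20 6155 xmin 626.0 x5% 689.0 y -4.0 60.0
40 4099 xmin 624.0 x5% 628.0 y -6.0 52.0
60 1483 xmin 628.0 x5% 630.0 y -9.0 43.0
80 906 xmin 636.0 x5% 660.0 y 11.0 40.0
100 1663 xmin 623.0 x5% 629.0 y 9.0 37.0
120 3136 xmin 550.0 x5% 623.0 y 15.0 50.0
140 8735 xmin 548.0 x5% 556.0 y 23.0 50.0
top
20 1372 xmin 682.0 x5% 692.0 y -59.0 59.0
40 382 xmin 625.0 x5% 628.0 y -25.0 50.0
60 206 xmin 629.0 x5% 631.0 y -15.0 57.0
80 134 xmin 636.0 x5% 638.0 y -9.0 32.0
100 63 xmin 624.0 x5% 632.0 y 3.0 35.0
120 211 xmin 623.0 x5% 626.0 y 6.0 46.0
140 214 xmin 639.0 x5% 642.0 y -19.0 46.0
160 69 xmin 646.0 x5% 648.0 y -18.0 29.0
180 66 xmin 650.0 x5% 666.0 y -8.0 40.0
200 32 xmin 638.0 x5% 639.0 y -2.0 51.0
220 709 xmin 625.0 x5% 628.0 y -23.0 60.0
240 337 xmin 631.0 x5% 633.0 y -22.0 59.0
scene
20 649 xmin 686.0 x5% 690.0 y -60.0 60.0
40 525 xmin 624.0 x5% 628.0 y -18.0 55.0
60 288 xmin 627.0 x5% 629.0 y -14.0 45.0
80 256 xmin 635.0 x5% 639.0 y -8.0 40.0
100 152 xmin 625.0 x5% 630.0 y 4.0 37.0
120 243 xmin 622.0 x5% 624.0 y 10.0 50.0
140 271 xmin 638.0 x5% 641.0 y -17.0 51.0
160 214 xmin 646.0 x5% 649.0 y -17.0 33.0
180 194 xmin 640.0 x5% 642.0 y -7.0 53.0
200 223 xmin 628.0 x5% 638.0 y -10.0 58.0
220 596 xmin 625.0 x5% 628.0 y -16.0 60.0
240 277 xmin 629.0 x5% 632.0 y -20.0 60.0
```

A tall cookie tower, up to 250 mm high, stands just past the green tray at x ≥ 622. I'll place the roll 10 mm towards −x to keep clear of it.

>>> arm_command --pt "-0.005 -0.025 0" --pt "-0.005 -0.025 0.1" --pt "-0.005 -0.025 0.2" --pt "-0.005 -0.025 0.28" --pt "-0.005 -0.025 0.28" --pt "-0.005 -0.025 0.28" --roll '[0,0,0,0,0,0]'

```text
time: 30.02
tool_pos: [566.2, 8.8, 7.6]
orientation: [0.69, 0.724, 0.0, 0.0]
contact_force: [0.1, 0.8, 0.3]
width: 57.6
```

```bash
python3 look.py w23
```

```text
[566.2   8.8   7.6] [6.898e-01 7.240e-01 3.000e-04 4.000e-04] 57.6 [0.1 0.8 0.3]
```

View pics/w23.png

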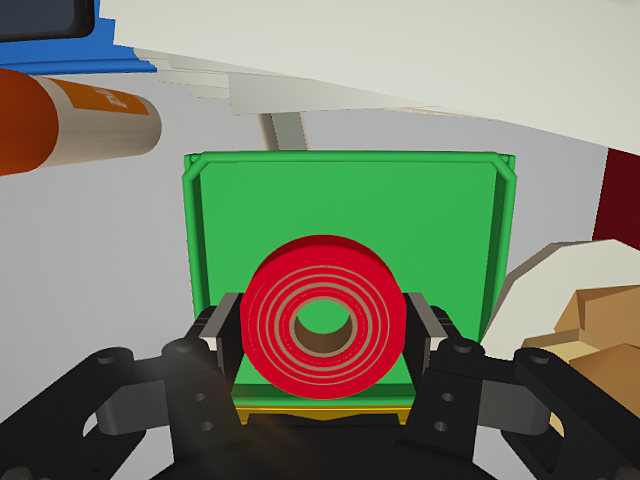

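>>> arm_command --pt "0 0 0.03" --pt "0 0 0.05" --pt "0 0 0.061" --pt "0 0 0.061" --pt "0 0 0.061" --roll '[0,0,0,0,0]'

```text
time: 30.7
tool_pos: [565.7, 9.0, -17.4]
orientation: [0.69, 0.724, -0.0, -0.0]
contact_force: [-4.5, 0.3, 10.5]
width: 57.4
```

>>> arm_command --pt "0 0 0" --pt "0 0 0" --pt "0 0 0" --pt "0 0 -0.05" --pt "0 0 -0.15" --pt "0 0 -0.3" --pt "0 0 -0.4" --pt "0 0 -0.5" --pt "0 0 -0.5" --pt "0 0 -0.5" --roll '[0,0,0,0,0,0,0,0,0,0]' --claw -0.54

```text
time: 31.95
tool_pos: [565.5, 9.0, 181.4]
orientation: [0.69, 0.724, -0.0, -0.0]
contact_force: [-0.5, -0.6, -1.3]
width: 65.8
```

```bash
python3 look.py w24
```

```text
[565.5   9.  181.4] [ 6.898e-01  7.240e-01 -3.000e-04 -4.000e-04] 65.8 [-0.5 -0.6 -1.3]
```

View pics/w24.png

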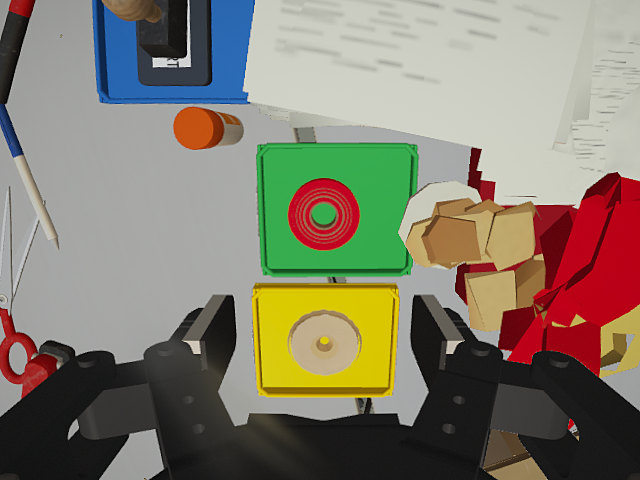

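All three trays are filled. I'll back the arm towards −y, clear of everything, and check with the fixed cameras.

>>> arm_command --pt "-0.3 -0.1 0" --pt "-0.7 -0.2 -0.1" --pt "-0.7 -0.2 -0.1" --pt "-0.7 -0.2 -0.1" --pt "-0.7 -0.2 -0.1" --pt "-0.7 -0.2 -0.1" --pt "-0.7 -0.2 -0.1" --pt "-0.7 -0.2 -0.1" --roll '[0,0,0,0,0,0,0,0]'

```text
time: 33.0
tool_pos: [499.8, -273.4, 221.4]
orientation: [0.689, 0.724, -0.0, -0.001]
contact_force: [0.4, -0.4, 0.1]
width: 65.3
```

```bash
python3 - <<'E'
from h import *
s=r.sense();print(s["time"],s["tool_pos"],s["contact_force"])
for n in("scene","top"):
    p,d=r.read_camera(n);cv2.imwrite(f"pics/f_{n}.png",p[:,:,::-1]);np.savez(f"f_{n}.npz",p=p,d=d)
p=np.load("f_top.npz")["p"];d=np.load("f_top.npz")["d"];C=cam("top");X=cloud(C,d)
hsv=cv2.cvtColor(p,cv2.COLOR_RGB2HSV);H,S,V=[hsv[...,i].astype(int) for i in range(3)]
def roi(x0,y0,x1,y1):
    m=np.zeros(H.shape,bool);m[y0:y1,x0:x1]=1;return m
bl=(H>100)&(H<130)&(S>120)
for k,m,z in [("roll",roi(230,185,282,240)&((H<8)|(H>172))&(S>120),19),("bisc",roi(295,185,345,240)&(S<150),16),("pad",roi(155,250,206,305)&~bl,20),("glue",roi(198,240,232,268)&(H<15)&(S>150),97),("tape",roi(430,210,475,242)&(S>130),58)]:
    c=big(m);rc=rect(C,c,z);print(k,np.round(rc[0],1),np.round(rc[1],1),"zmed",np.median(X[m][:,2]).round(1))
E
```

```text
33.0 [ 499.78140437 -273.40168795  221.39731374] [ 0.3644669  -0.43987968  0.07832467]
roll [564.    7.4] [56.3 55.3] zmed 18.1
bisc [ 570.2 -112.7] [62.4 63.3] zmed 15.6
pad [441.4 150.1] [50.5 86.2] zmed 21.1
glue [481.   71.6] [25.9 22.8] zmed 95.6Traceback (most recent call last):
  File "<stdin>", line 11, in <module>
  File "h.py", line 24, in big
    return max(c,key=cv2.contourArea)
ValueError: max() iterable argument is empty
```

View pics/f_top.png

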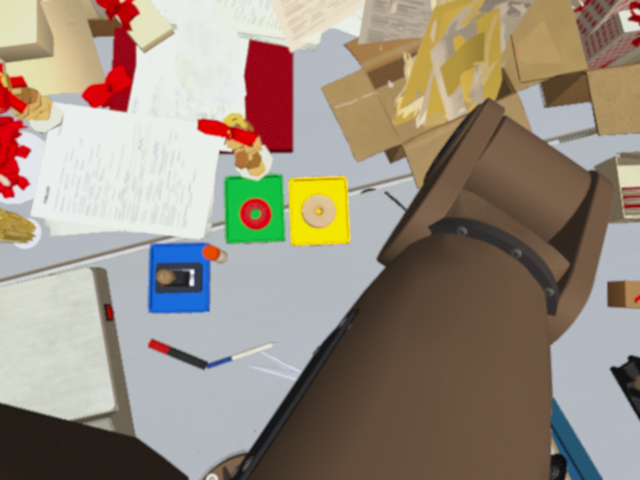

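View pics/f_scene.png

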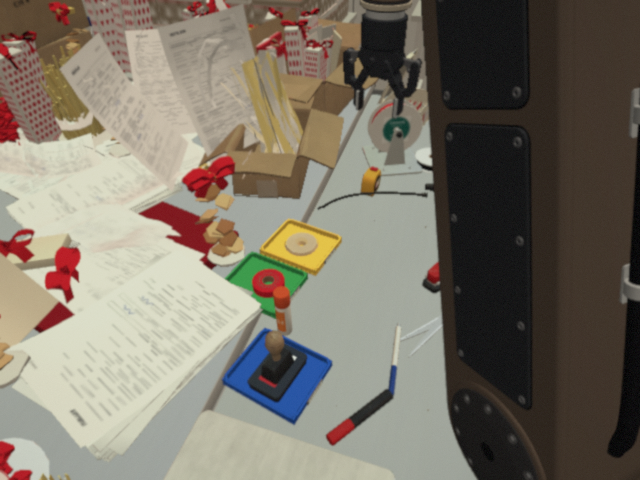

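The pictures show the roll in green, the biscuit in yellow and the stamp upright on the pad in blue. The glue stick measures exactly where it was. The arm hides the tape measure from the top camera, but the scene view shows it standing at its old pixel (371,180).

```bash
python3 -c "
from bench import r
r.hand_in()"
```

```text
the job is handed in; nothing more can be done
```

I sorted the table and handed the job in at about 33 s. The ink pad went into the blue tray with the stamp upright on it, the biscuit into the yellow tray and the red roll into the green tray.

**Final checks:**

| Item | Last measured position | Result |
|---|---|---|
| Red roll | about 12 mm off the green tray's centre | flat on the floor |
| Biscuit | about 2 mm off the yellow tray's centre | flat on the floor |
| Ink pad | within 1 mm of the blue tray's centre | flat on the floor |
| Stamp | about 2 mm from the pad's centre | upright |
| Glue stick | same position as at the start | not moved |
| Tape measure | standing in the same place in the scene picture | not moved, judged by eye |

The gripper was clear of everything, with no contact force.

**Disagreements and failed checks:**
- **Fingertips:** the text says they stand 17 mm ahead of the reported TCP. Both the wrist and scene cameras put them 19–29 mm behind it, depending on the opening, so I worked from the measured heights.
- **Tape measure:** my final top-camera check of it failed because the arm was in the way. That leaves only the scene picture for it.
- **Red roll:** I placed it about 10 mm off centre on purpose, to keep the gripper clear of a tall cookie tower beside the green tray.

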